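# Set the ratchet length stop to the pin

### The arm

A 7-joint arm with a two-finger parallel gripper is mounted at the origin on a cart in front of the work surface, level with it; the furniture and walls round the work are solid. World frame = base frame: x ahead of the robot, y to its left, z up, the work surface at z = 0. Lengths are in mm, angles in rad, forces in N, time in s.
With the tool pointing down it reaches from about 350 to 900 mm from the base axis. Payload 8.1 kg.
Tool frame: the origin (TCP) lies midway between the tips of the shut fingers; the grasp point (between the pads) lies 19 mm behind it; z points along the fingers, y is the line along which they close (so a half turn about z gives the same grasp; the last joint's range is limited). The gripper opens to 85 mm and grips with 20 to 120 N. Pads are 22 mm wide; open, the fingers measure 114 mm over their backs; the gripper's body (76 mm by 85 mm) begins 54 mm behind the grasp point. The pads swing forward as they close: fully open they stand 13 mm farther back than shut.
Start: joints at [-1.402, 0.434, 0.025, 1.573, -0.012, 1.134, -0.075], TCP at [167.818, 602.062, 231.323] pointing down, gripper open.
Joint ranges: [-2.62, 2.62], [-0.44, 2.09], [-1.27, 1.32], [0.08, 2.57], [-1.32, 4.46], [0.12, 2], [-2.74, 2.74]. Speed limits (rad/s): [2.22, 2.22, 3.01, 3.01, 3.14, 3.14, 3.14].

### API

Orientations are given as a rotation vector (axis times angle).
In Python, from station import manip, get_image gives the robot as it stands.
- The arm moves only by the shell command python3 -m crank 'ROWS' [FORCE]. ROWS is text: rows parted by semicolons, each of 7 numbers parted by spaces: the shift along the world's x, y, z in m, then the turn, a rotation vector about the world's x, y, z in rad, then the finger opening in m, from 0 to 0.0854. A call has 1 to 8 rows; each row shifts and turns the commanded pose from where the row before left it; what a row does not reach is not made up. A row lasts 1/12 s, in which the tool goes at most 41.7 mm and 7.16 degrees, less where a joint would pass 70% of its speed; a pose out of reach is approached as far as the arm can. A call with a gripper value outside its range is refused whole. The fingers move at their own pace and stop on an object; FORCE is the grip in N (left out, the last holds). Time passes only in rows, so rows that do not move let the fingers close. It gives the time, the measured TCP pose, the force, the opening and the grip force at its end, in the units of the state.
- manip.observe(): the state, without advancing time (a new reading comes with each control period).
- get_image(name): name is "scene" or "side" or "wrist"; returns a dict with "frame" (384x512x3 uint8, blue, green, red), "intrinsics" (3x3 intrinsics, pixels), "dist" ([k1, k2, p1, p2, k3] as OpenCV has them; the pictures are not rectified), "T" (4x4, takes a point from camera to world coordinates); the wrist camera has in their place "T_tool_cam" (4x4, takes a point from camera to tool coordinates, whose origin is the TCP and whose axes are the flange's). Camera axes: x right, y down, z forward; pixel columns grow to the right and rows downward; lengths in mm; the calibration is good to about 2 mm. A picture is of the moment at which its call begins: read the wrist's pose just before it. There is no depth.
- manip.sign_off(): hands the job in; it is judged then, once.
The state is a dict: "clock": time; "joints": joint angles; "joint_velocities": joint speeds; "joint_efforts": joint torques, N m; "tcp_pos": TCP position; "eef_rot": TCP orientation; "ft_force": force on the tool from outside, world axes, zero at the start; "torque": the same for the moment, N m; "finger_gap": finger opening in mm; "gripper_force": force on a finger pad.
Only numpy, scipy, OpenCV 4.12 (cv2) and the standard library are available. Lean on these libraries where they do the work, as an engineer would, in place of code of your own. Each camera call takes 0.05 s, during which the arm holds its last target. There are 200 camera calls.

### The job

Set the length stop: turn the ratchet wheel by its upright pegs, click by click, until the arrow on the sliding stop stands level with the tall pin in the rail, and leave the wheel seated on that tooth with the pawl down in the teeth. The pawl lets the wheel turn only counter-clockwise, which moves the stop to the right, so keep it down while you wind towards a pin on the right; if the pin lies to the left of the arrow, first throw the pawl back with its ball lever, turn the wheel back without running well past the pin, and drop the pawl in again. Leave the oil can, the tub and the offcut where they are.

Things in the scene. Friction and masses are not known exactly. Their poses are not given: they have to be found in the camera images.
- stop_base: the length stop's grey base plate, 240 mm (its x) by 260 mm (its y), 10 mm thick, fixed to the bench; the origin lies on the bench under the wheel's axis. Its -x side is nearest the robot and carries the rail and the sliding stop; +y is to the left; the pawl stands at the far right.
- wheel_face (a point): centre of the ratchet wheel's face, 40 mm above the bench; z is the wheel's axis, axes as the base. The wheel is 164 mm across; a low hub stands 13 mm out of its middle (18 mm thick, 56 mm at the foot); the teeth, 10 mm high, stand on the rim from radius 64 to 82 mm.
- ratchet_wheel (a joint): turn of the wheel, rad, growing counter-clockwise from above (forward). One click (12 teeth) is 0.524; it seats at multiples of that. Pawl down: it turns forward freely, creeps back by itself within 1 s onto the last tooth passed when let go, and is held there. Pawl back: it stays where left. Under 3 N on a peg turns it. Travel -2.67 to 1.78.
- pawl (a joint): swing of the pawl and its ball lever about a level pin, rad: about 0.035 = tip down at the foot of the teeth, up to 0.2 while riding over a tooth, 1.08 = thrown back, clear of the teeth. Only its own weight holds it; it falls to whichever side of about 0.6 it is on, so it stays thrown back when put there.
- pawl_pin (a point): the pawl's pin, along the base's x, at (75, -55) mm in the base's frame, 60 mm above the bench, between two upright cheeks; axes as the base
- pawl_ball (a point): centre of the black ball (24 mm) at the end of the pawl's lever, 75 mm from the pin. Pawl down: the lever leans to the base's +y, 65 degrees above level, ball 128 mm up; thrown back: it leans to -y, 53 degrees above level, ball 120 mm up. Pushing the ball level along the base's -y throws the pawl back, along +y drops it in; a few newtons do.
- pointer (a point): tip of the sliding stop's arrow, carried out to the rail's middle line, 40 mm above the bench; axes as the base. The stop is an aluminium block 16 x 36 mm, 49 mm high, its dark arrow facing the robot; a rack drives it along the base's y: one click forward moves it 15 mm along -y (to the right).
- tall_pin: steel pin 11 mm thick standing 50 mm out of one of the five holes in the rail, fixed; the origin is at its foot, on the rail's top, 22 mm above the bench. The other four holes have only flat dark plugs, 3 mm high. Every hole is where the pointer stands (within 1 mm) when the wheel is seated on a tooth; the pin is two to four clicks from the pointer at the start.
- peg0 (a point): one of four upright steel pegs on the wheel, 14 mm thick, standing 45 mm out of the wheel's face on a circle of radius 46 mm round its axis, 90 degrees apart; the point is the centre of its top (85 mm above the bench). With the wheel at 0 rad peg0 stands 45 degrees counter-clockwise of the base's +x
- peg1 (a point): as peg0, 90 degrees farther counter-clockwise
- peg2 (a point): as peg0, 180 degrees farther counter-clockwise
- peg3 (a point): as peg0, 270 degrees farther counter-clockwise
- oil_can: bystander: black oil can, 68 mm body, 167 mm high with its spout, standing on the bench; origin under its middle
- grease_tub: bystander: round tub with a black lid, 70 mm wide, 50 mm high; origin under its middle
- offcut: bystander: wooden offcut 45 x 95 x 22 mm; origin under its middle

How it is judged (in metres and radians):
At the end, for the whole second after the job is handed in: the arrow stands level with the tall pin within 5 mm along the rail (a click is 15 mm), the pawl lies down in the teeth (below 0.06 rad), and the wheel is at rest (y of tall_pin in the frame of pointer between -0.005 and 0.005 m and value of joint pawl below 0.06 rad and velocity of joint ratchet_wheel between -0.05 and 0.05 rad/s); the robot touches nothing.
It fails at once if the pawl is out of the teeth (over 0.7 rad) while the tall pin is more than 22 mm to the right of the arrow (value of joint pawl above 0.7 rad and y of tall_pin in the frame of pointer below -0.022 m).
It fails at once if the oil can is moved by more than 25 mm (distance of oil_can from where it was at the start of the episode above 0.025 m).
It fails at once if the tub is moved by more than 25 mm (distance of grease_tub from where it was at the start of the episode above 0.025 m).
It fails at once if the offcut is moved by more than 25 mm (distance of offcut from where it was at the start of the episode above 0.025 m).
It also fails if it takes over 54 s, if anything falls off the work surface, if the arm or the gripper's body presses on something with over 40 N, if the wrist force passes 120 N, or if a joint passes its speed limit or range.

## Working session

There is one attempt and no reset: what is moved stays moved. The work goes in short steps, Python scripts to look and compute and a shell command to move; the robot and the scene stay as the last step left them, time stands still between calls to the robot, and variables do not carry over. Pictures are saved under pics/ and viewed, at most 10 in all, crops included, and the job is handed in when it is done.

```bash
mkdir -p pics; ls; python3 - <<'E'
from station import manip,get_image
import cv2,pickle
s=manip.observe();print(s)
d={}
for n in("scene","side"):
    d[n]=get_image(n);cv2.imwrite(f"pics/{n}0.png",d[n]["frame"]);print(n,d[n]["intrinsics"],d[n]["T"].round(3),d[n]["dist"])
pickle.dump(d,open("d0.pkl","wb"))
E
```

```text
pics
{'clock': 0.0, 'joints': array([-1.40161034,  0.43522779,  0.02496517,  1.57411622, -0.01160002,
        1.1340041 , -0.07503975]), 'joint_velocities': array([-3.46934327e-04,  1.77956430e-04,  9.97487688e-04, -2.97522121e-04,
        7.83890889e-05,  1.40121794e-03, -1.29069341e-04]), 'joint_efforts': array([ 1.53514424e-05, -6.70487309e+01,  1.02450941e+00, -3.16205120e+01,
        1.53101626e-02,  1.26914281e-02,  1.46496251e-05]), 'tcp_pos': array([167.69488441, 601.54405499, 230.51550577]), 'eef_rot': array([-4.25601392e-01, -3.11255253e+00,  2.52685937e-03]), 'ft_force': array([ 0.41088808, -0.20759009,  0.25069365]), 'torque': array([ 0.0294866 ,  0.00829192, -0.00293034]), 'gripper_force': 0.0, 'finger_gap': 85.53787538577964}
scene [[413.56083023   0.         253.07106093]
 [  0.         413.56083023 192.2540098 ]
 [  0.           0.           1.        ]] [[ 7.400000e-01 -5.280000e-01  4.180000e-01 -8.520500e+01]
 [-6.730000e-01 -5.710000e-01  4.700000e-01 -7.154010e+02]
 [-1.000000e-02 -6.290000e-01 -7.770000e-01  1.239196e+03]
 [ 0.000000e+00  0.000000e+00  0.000000e+00  1.000000e+00]] [-0.13588639  0.          0.          0.          0.        ]
side [[467.70959163   0.         259.81329153]
 [  0.         467.70959163 190.83390242]
 [  0.           0.           1.        ]] [[ 1.000000e+00  2.300000e-02  7.000000e-03  4.866690e+02]
 [ 5.000000e-03 -4.670000e-01  8.840000e-01 -1.142844e+03]
 [ 2.400000e-02 -8.840000e-01 -4.670000e-01  7.215390e+02]
 [ 0.000000e+00  0.000000e+00  0.000000e+00  1.000000e+00]] [-0.17920644  0.          0.          0.          0.        ]
```

View pics/scene0.png

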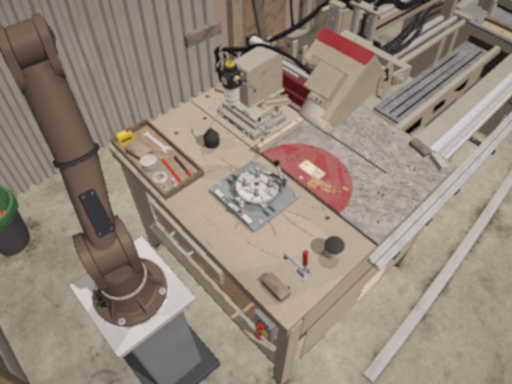

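View pics/side0.png

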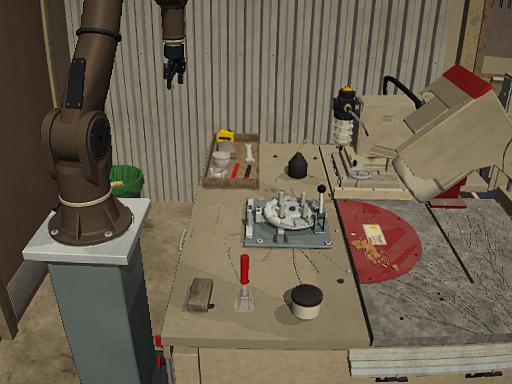

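The scene view shows the base plate around (253,193). In the side view it is around (287,220), with the pawl ball at (321,188). The oil can, tub and offcut all stand clear of it.

```bash
cat > h.py <<'E'
import numpy as np,cv2,pickle
from scipy.spatial.transform import Rotation as R
def ray(c,uv,T=None):
    T=c["T"] if T is None else T
    p=cv2.undistortPoints(np.array([[uv]],float),c["intrinsics"],np.array(c["dist"],float))[0,0]
    return T[:3,3],T[:3,:3]@np.array([p[0],p[1],1.])
def onz(c,uv,z,T=None):
    o,v=ray(c,uv,T);return o+v*(z-o[2])/v[2]
def proj(c,P,T=None):
    T=c["T"] if T is None else T
    Ti=np.linalg.inv(T);return cv2.projectPoints(np.array(P,float).reshape(-1,3),cv2.Rodrigues(Ti[:3,:3])[0],Ti[:3,3],c["intrinsics"],np.array(c["dist"],float))[0][:,0]
def cross(a,b):
    (o1,v1),(o2,v2)=a,b
    s=np.linalg.lstsq(np.c_[v1,-v2],o2-o1,rcond=None)[0];p,q=o1+s[0]*v1,o2+s[1]*v2
    return (p+q)/2,np.linalg.norm(p-q)
def wristT(s,c):
    T=np.eye(4);T[:3,:3]=R.from_rotvec(s["eef_rot"]).as_matrix();T[:3,3]=s["tcp_pos"];return T@c["T_tool_cam"]
E
python3 - <<'E'
from h import *
d=pickle.load(open("d0.pkl","rb"));a,b=d["scene"],d["side"]
print("side corners z10",[onz(b,u,10).round() for u in((247,198),(326,196),(331,240),(244,240))])
print("scene center z40",onz(a,(257,186),40),"side",onz(b,(291,211),40))
for n,u in(("ball",(321,188)),("can",(297,178)),("tub",(306,300)),("off",(199,294))):print(n,onz(b,u,128 if n=="ball" else 20).round())
f=b["frame"][160:260,225:350];f2=a["frame"][150:240,195:310]
cv2.imwrite("pics/c1.png",cv2.resize(f,None,fx=6,fy=6,interpolation=2))
cv2.imwrite("pics/c2.png",cv2.resize(f2,None,fx=6,fy=6,interpolation=2))
from station import get_image
c=get_image("wrist");print(c["T_tool_cam"].round(3),c["intrinsics"])
E
```

```text
side corners z10 [array([457., 154.,  10.]), array([711., 180.,  10.]), array([694., -75.,  10.]), array([456., -84.,  10.])]
scene center z40 [590.10210297  22.47262434  40.        ] side [587.71002358  27.238971    40.        ]
ball [665.   6. 128.]
can [623. 286.  20.]
tub [ 604. -336.   20.]
off [ 361. -324.   20.]
[[-1.00000e-03 -9.65000e-01 -2.62000e-01  6.82350e+01]
 [ 1.00000e+00 -1.00000e-03 -0.00000e+00 -8.64000e-01]
 [-0.00000e+00 -2.62000e-01  9.65000e-01 -1.42146e+02]
 [ 0.00000e+00  0.00000e+00  0.00000e+00  1.00000e+00]] [[337.40548392   0.         259.44173728]
 [  0.         337.40548392 192.58790148]
 [  0.           0.           1.        ]]
```

View pics/c1.png

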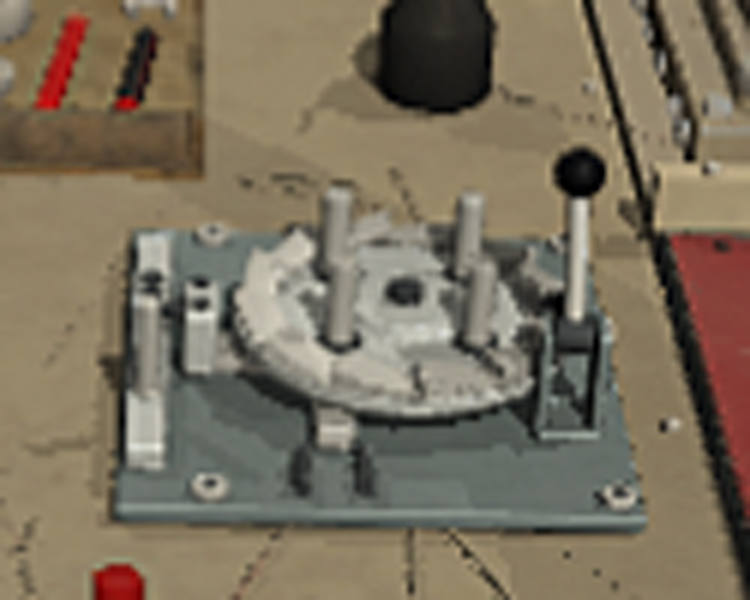

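The crop shows four pegs around the hub, with tops near (337,192), (470,198), (345,265) and (483,265). The pin is at (150,285–385), the stop block at (200,280–370), and the ball at (580,172), pawl down. I'll move the wrist camera above the wheel.

```bash
R="0.0207 -0.032 0 0 0 0.0194 0"; python3 -m crank '0.0207 -0.032 0 0 0 0.0194 0;0.0207 -0.032 0 0 0 0.0194 0;0.0207 -0.032 0 0 0 0.0194 0;0.0207 -0.032 0 0 0 0.0194 0;0.0207 -0.032 0 0 0 0.0194 0;0.0207 -0.032 0 0 0 0.0194 0' 20
python3 -m crank '0.0207 -0.032 0 0 0 0.0194 0;0.0207 -0.032 0 0 0 0.0194 0;0.0207 -0.032 0 0 0 0.0194 0;0.0207 -0.032 0 0 0 0.0194 0;0.0207 -0.032 0 0 0 0.0194 0;0.0207 -0.032 0 0 0 0.0194 0'
python3 -m crank '0.0207 -0.032 0 0 0 0.0194 0;0.0207 -0.032 0 0 0 0.0194 0;0.0207 -0.032 0 0 0 0.0194 0;0.0207 -0.032 0 0 0 0.0194 0;0.0207 -0.032 0 0 0 0.0194 0;0.0207 -0.032 0 0 0 0.0194 0;0 0 0 0 0 0 0;0 0 0 0 0 0 0'
python3 - <<'E'
from h import *
from station import manip,get_image
s=manip.observe();c=get_image("wrist");print(s["clock"],s["tcp_pos"],s["eef_rot"],s["finger_gap"])
pickle.dump((s,c),open("w1.pkl","wb"));cv2.imwrite("pics/w1.png",cv2.resize(c["frame"],(768,576),interpolation=2))
E
```

```text
clock: 0.65
tcp_pos: [292.6, 408.2, 231.2]
eef_rot: [-0.242, -3.132, 0.0]
ft_force: [1.4, 0.1, -0.9]
finger_gap: 12.0
gripper_force: 0.0
clock: 1.15
tcp_pos: [416.8, 216.3, 231.4]
eef_rot: [0.06, 3.141, 0.0]
ft_force: [0.7, 1.3, -0.7]
finger_gap: 0.2
gripper_force: 0.0
clock: 1.82
tcp_pos: [541.0, 23.5, 231.0]
eef_rot: [0.114, -3.139, 0.002]
ft_force: [0.1, 1.6, -0.7]
finger_gap: -0.4
gripper_force: 0.0
1.8167 [540.96794197  23.46632    230.98039451] [ 1.13647050e-01 -3.13918895e+00  1.52129260e-03] -0.36632196939780254
```

View pics/w1.png

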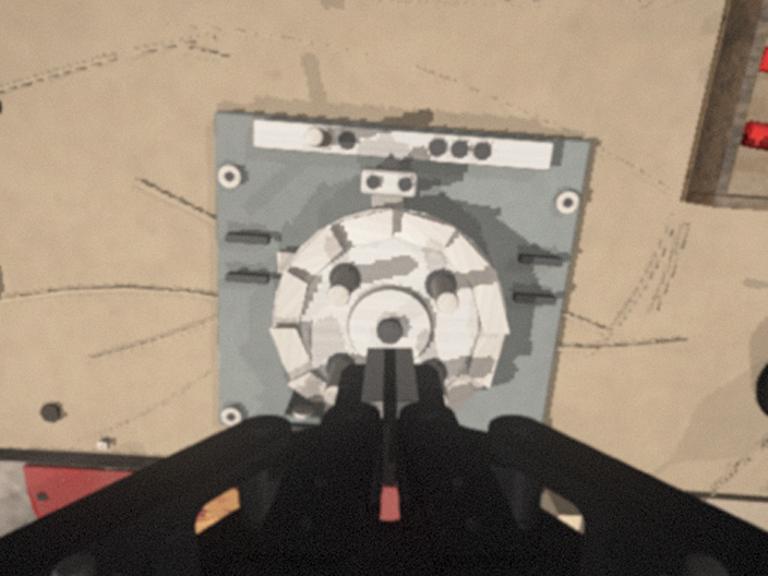

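The wrist view has the robot side up and −y to the left. The pin top is at (316,136), the rail plugs are at x = 347, 437, 460 and 483, and the stop block is at (388,183). The hub centre is at (389,330), and peg tops show at (339,295) and (446,300). The pin is to the right of the arrow.

```bash
python3 - <<'E'
from h import *
s,c=pickle.load(open("w1.pkl","rb"));T=wristT(s,c)
w=lambda u,z:onz(c,(u[0]/1.5,u[1]/1.5),z,T)
hub=w((389,330),53)
A=w((217,112),10);B=w((593,138),10)
yd=(B-A)[:2];print("corners",A,B,np.linalg.norm(yd))
yv=yd/np.linalg.norm(yd);xv=np.array([yv[1],-yv[0]]);print("yaw",np.arctan2(xv[1],xv[0]))
print("hub",hub,"from corners",(A+B)[:2]/2+120*xv)
b=lambda P:np.array([(P[:2]-hub[:2])@xv,(P[:2]-hub[:2])@yv]).round(1)
print("pin top",b(w((316,136),72)),"foot",)
for u in((347,140),(437,147),(460,149),(483,151)):print("plug",b(w(u,25)))
for u in((361,170),(416,174),(361,193),(415,197)):print("block top",b(w(u,59)), b(w(u,49)))
for u in((339,295),(446,300)):
    P=b(w(u,85));print("peg",P,np.hypot(*P),np.degrees(np.arctan2(P[1],P[0])),w(u,85))
d=pickle.load(open("d0.pkl","rb"))
for n,u in(("pegs",(337,192)),("",(470,198)),("",(345,265)),("",(483,265))):
    P=onz(d["side"],(u[0]/6+225,u[1]/6+160),85);q=b(P);print("side peg",P.round(1),q,np.hypot(*q),np.degrees(np.arctan2(q[1],q[0])))
for n,u,z in(("pin",(151,283),72),("blk",(200,290),59),("ball",(580,172),128)):
    print(n,b(onz(d["side"],(u[0]/6+225,u[1]/6+160),z)))
E
```

```text
corners [455.80280972 -99.75420253  10.        ] [454.44131663 156.74710884  10.        ] 256.50492470055406
yaw 0.005307888281804737
hub [587.97663948  26.33418927  53.        ] from corners [575.12037276  29.13339676]
pin top [-120.8  -49.5] foot
plug [-120.5  -35.7]
plug [-120.    23.9]
plug [-119.7   39.2]
plug [-119.4   54.5]
block top [-103.2  -23.7] [-102.9  -24.3]
block top [-103.1    9.6] [-102.7   10.1]
block top [-89.6 -23.1] [-88.8 -23.6]
block top [-89.4  10.1] [-88.5  10.6]
peg [-31.5 -31.7] 44.68937233839831 -134.818684847301 [556.68448385  -5.5245373   85.        ]
peg [-32.6  31.8] 45.5411901469428 135.7117122060357 [555.23315435  57.94067874  85.        ]
side peg [558.2  58.5  85. ] [-29.6  32.3] 43.81152816325858 132.5024134578189
side peg [622.7  55.4  85. ] [34.9 28.9] 45.31247068964569 39.62748362546131
side peg [559.4 -13.4  85. ] [-28.8 -39.6] 48.965293831447596 -126.02737338510362
side peg [623.6 -10.5  85. ] [ 35.5 -37. ] 51.27621280866987 -46.185260818622396
pin [-118.3  -37.2]
blk [-95.3 -20.3]
ball [ 78.6 -24.2]
```

The plug lattice comes out at −36, 24, 39 and 54 mm, with the block near −6 and the pin near −51. So the pin is 3 clicks to the right, the pawl stays down and the wheel starts at 0. I'll straddle peg1 (135°) loosely, with the finger line tangential.

```bash
python3 -m crank '0.0018 0.0044 -0.0139 0 0 -0.1072 0.026;0.0018 0.0044 -0.0139 0 0 -0.1072 0.026;0.0018 0.0044 -0.0139 0 0 -0.1072 0.026;0.0018 0.0044 -0.0139 0 0 -0.1072 0.026;0.0018 0.0044 -0.0139 0 0 -0.1072 0.026;0.0018 0.0044 -0.0139 0 0 -0.1072 0.026;0.0018 0.0044 -0.0139 0 0 -0.1072 0.026;0.0018 0.0044 -0.0139 0 0 -0.1072 0.026'
python3 -m crank '0 0 0 0 0 0 0.026;0 0 0 0 0 0 0.026'
python3 - <<'E'
from h import *
from station import manip,get_image
s=manip.observe();c=get_image("wrist");print(s["joints"].round(2))
cv2.imwrite("pics/w2.png",c["frame"])
E
```

```text
clock: 2.53
tcp_pos: [554.0, 63.7, 119.4]
eef_rot: [-1.198, -2.903, -0.001]
ft_force: [0.1, 1.1, -0.2]
finger_gap: 26.2
gripper_force: 0.0
clock: 2.7
tcp_pos: [553.7, 62.9, 119.7]
eef_rot: [-1.186, -2.907, 0.001]
ft_force: [0.1, -0.4, 0.0]
finger_gap: 25.8
gripper_force: 0.0
[-0.54  0.47  0.45  1.9  -0.27  0.84  0.85]
```

View pics/w2.png

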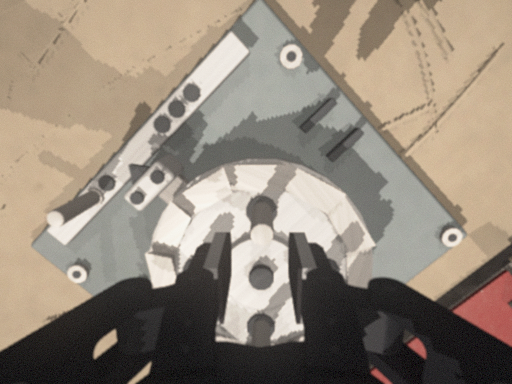

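The view shows peg1's top at (261,233), centred between the fingers. The arrow is at about (137,170), with a plug 2 clicks away at (107,183) and the pin foot one click further at about (97,193), which confirms 3 clicks. Next I'll descend.

```bash
python3 -m crank '0.0018 -0.004 0 0 0 0 0.026;0 0 -0.02 0 0 0 0.026;0 0 -0.02 0 0 0 0.026;0 0 -0.02 0 0 0 0.026;0 0 0 0 0 0 0.026'
python3 - <<'E'
import numpy as np
# arc about (588,26.3) r46, tool centre from 135deg, 16 rows to 135+101.4
a=np.radians(135)+np.linspace(0,1.77,18)
P=np.c_[588+46*np.cos(a),26.3+46*np.sin(a)];print((np.diff(P,axis=0)/1000).round(4).tolist(),1.77/17)
E
```

```text
clock: 3.17
tcp_pos: [555.0, 56.7, 58.1]
eef_rot: [-1.192, -2.904, 0.003]
ft_force: [-0.2, -1.0, 0.4]
finger_gap: 25.9
gripper_force: 0.0
[[-0.0032, -0.0036], [-0.0028, -0.0039], [-0.0024, -0.0041], [-0.002, -0.0044], [-0.0015, -0.0045], [-0.001, -0.0047], [-0.0005, -0.0048], [-0.0, -0.0048], [0.0005, -0.0048], [0.001, -0.0047], [0.0015, -0.0046], [0.0019, -0.0044], [0.0024, -0.0042], [0.0028, -0.0039], [0.0032, -0.0036], [0.0035, -0.0032], [0.0038, -0.0029]] 0.10411764705882354
```

```bash
python3 -m crank '-0.0032 -0.0036 0 0 0 0.104 0.026;-0.0028 -0.0039 0 0 0 0.104 0.026;-0.0024 -0.0041 0 0 0 0.104 0.026;-0.002 -0.0044 0 0 0 0.104 0.026;-0.0015 -0.0045 0 0 0 0.104 0.026;-0.001 -0.0047 0 0 0 0.104 0.026;-0.0005 -0.0048 0 0 0 0.104 0.026;0 0 0 0 0 0 0.026'
python3 - <<'E'
from h import *
from station import manip
s=manip.observe();p=s["tcp_pos"][:2]-[588,26.3];print(np.hypot(*p),np.degrees(np.arctan2(p[1],p[0]))%360-135,s["ft_force"],s["gripper_force"])
x=R.from_rotvec(s["eef_rot"]).as_matrix()[:2,0];print(np.degrees(np.arctan2(x[1],x[0]))%360-135)
E
```

```text
clock: 3.83
tcp_pos: [544.2, 25.6, 62.0]
eef_rot: [0.076, 3.138, -0.0]
ft_force: [0.0, -0.6, 0.1]
finger_gap: 26.0
gripper_force: 0.0
43.75975272689393 45.892441308066395 [ 0.03263327 -0.64343074  0.13803334] 0.0
42.23920468313577
```

```bash
python3 -m crank '-0.0012 -0.0048 -0.003 0 0 0.104 0.026;-0.0005 -0.0048 0 0 0 0.104 0.026;0.001 -0.0047 0 0 0 0.104 0.026;0.0015 -0.0046 0 0 0 0.104 0.026;0.0019 -0.0044 0 0 0 0.104 0.026;0 0 0 0 0 0 0.026;0 0 0 0 0 0 0.026'
cat > chk.py <<'E'
from h import *
from station import manip,get_image
import sys
s=manip.observe();p=s["tcp_pos"][:2]-[588,26.3];print(np.hypot(*p),np.degrees(np.arctan2(p[1],p[0]))%360-135)
x=R.from_rotvec(s["eef_rot"]).as_matrix()[:2,0];print(np.degrees(np.arctan2(x[1],x[0]))%360-135)
c=get_image("wrist");T=wristT(s,c);pickle.dump((s,c),open("w.pkl","wb"));cv2.imwrite("pics/"+sys.argv[1],cv2.resize(c["frame"],(768,576),interpolation=2))
# where pin top / pointer would be at base y -51 and stop block y
for y in(-6,-21,-36,-51):print(y,proj(c,[588-96,26.3+y,59],T).round(),proj(c,[588-96,26.3+y+.0,59],T).round()*1.5)
E
python3 chk.py w3.png
```

```text
clock: 4.42
tcp_pos: [546.4, 3.5, 58.0]
eef_rot: [-0.719, 3.057, -0.0]
ft_force: [-0.3, 0.8, -0.3]
finger_gap: 25.8
gripper_force: 0.0
47.43652479728537 73.6926446891323
71.45883207145778
-6 [[351. 167.]] [[526.5 250.5]]
-21 [[320. 151.]] [[480.  226.5]]
-36 [[288. 135.]] [[432.  202.5]]
-51 [[255. 119.]] [[382.5 178.5]]
```

View pics/w3.png

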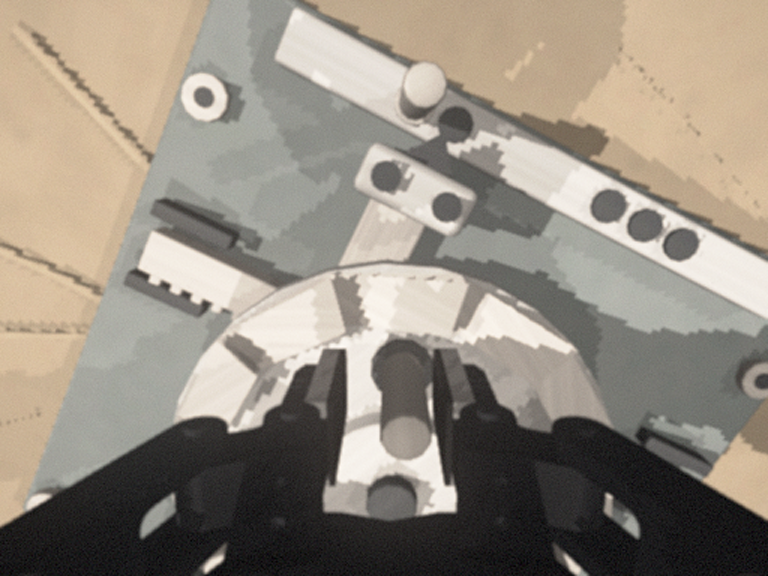

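The stop block is now at (415,188), about base y −40, roughly 2.3 clicks along. The peg is between the fingers with a small slack. I'll continue slowly to about 1.66 rad.

```bash
python3 -m crank '0.0024 -0.0026 0 0 0 0.082 0.026;0.0024 -0.0026 0 0 0 0.082 0.026;0.0024 -0.0026 0 0 0 0.082 0.026;0.0026 -0.0023 0 0 0 0.082 0.026;0.0026 -0.0023 0 0 0 0.082 0.026;0.0026 -0.0023 0 0 0 0.082 0.026;0 0 0 0 0 0 0.026;0 0 0 0 0 0 0.026'
python3 chk.py w4.png
```

```text
clock: 5.13
tcp_pos: [561.0, -10.6, 57.3]
eef_rot: [-1.443, 2.79, 0.0]
ft_force: [0.2, 0.3, -0.5]
finger_gap: 25.8
gripper_force: 0.0
45.723170392013586 98.77593110071888
99.69633991279466
-6 [[424. 225.]] [[636.  337.5]]
-21 [[408. 198.]] [[612. 297.]]
-36 [[390. 171.]] [[585.  256.5]]
-51 [[372. 142.]] [[558. 213.]]
```

View pics/w4.png

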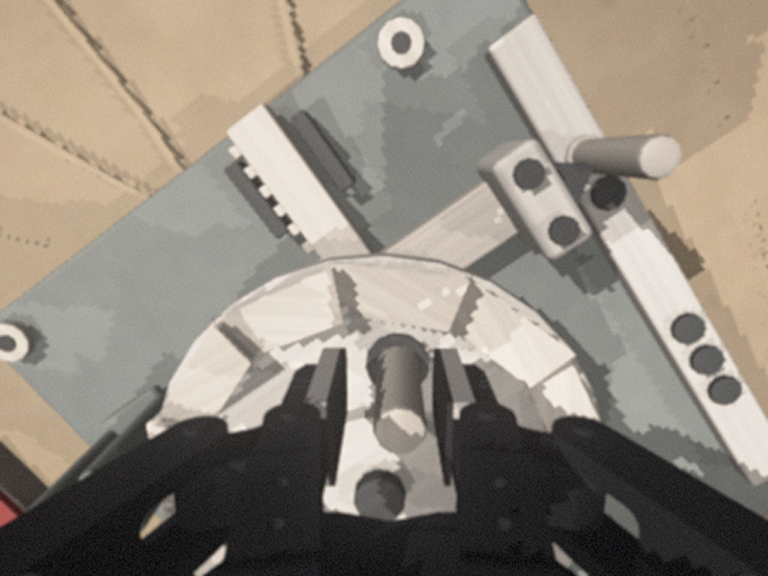

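The block is at (547,200), about y −55, just past the third tooth, and the peg is free between the fingers. I'll wait for it to creep back, lift off, back away and check.

```bash
Z='0 0 0 0 0 0 0.026'; python3 -m crank '-0.001 0.001 0 0 0 0 0.03;0 0 0 0 0 0 0.034;0 0 0 0 0 0 0.034;0 0 0 0 0 0 0.034;0 0 0 0 0 0 0.034;0 0 0 0 0 0 0.034;0 0 0 0 0 0 0.034;0 0 0 0 0 0 0.034'
python3 -m crank '0 0 0 0 0 0 0.034;0 0 0 0 0 0 0.034;0 0 0 0 0 0 0.034;0 0 0 0 0 0 0.034;0 0 0.02 0 0 0 0.034;0 0 0.03 0 0 0 0.034;0 0 0.03 0 0 0 0.034;0 0 0.035 0 0 0 0.034'
python3 -m crank '-0.01 0.005 0.035 0 0 -0.12 0.034;-0.01 0.005 0.02 0 0 -0.12 0.034;-0.01 0.005 0 0 0 -0.12 0.034;-0.01 0.005 0 0 0 -0.12 0.034;-0.01 0.005 0 0 0 -0.12 0.034;0 0.005 0 0 0 -0.12 0.034;0 0 0 0 0 -0.12 0.034;0 0 0 0 0 0 0.034'
python3 chk.py w5.png
python3 - <<'E'
from station import get_image
import cv2
f=get_image("side")["frame"];cv2.imwrite("pics/s5.png",cv2.resize(f[150:260,225:350],None,fx=5,fy=5,interpolation=2))
E
```

```text
clock: 5.85
tcp_pos: [559.9, -9.8, 57.1]
eef_rot: [1.45, -2.787, -0.0]
ft_force: [0.6, -0.8, -0.1]
finger_gap: 34.4
gripper_force: 0.0
clock: 6.52
tcp_pos: [559.0, -9.8, 172.5]
eef_rot: [1.45, -2.785, -0.002]
ft_force: [0.9, 0.9, -0.9]
finger_gap: 33.3
gripper_force: 0.0
clock: 7.18
tcp_pos: [509.7, 20.7, 227.2]
eef_rot: [-0.18, 3.136, 0.0]
ft_force: [-0.6, -0.5, 0.1]
finger_gap: 33.6
gripper_force: 0.0
78.50604510256214 49.0779073230149
51.57786857941585
-6 [[261. 158.]] [[391.5 237. ]]
-21 [[245. 156.]] [[367.5 234. ]]
-36 [[229. 154.]] [[343.5 231. ]]
-51 [[213. 152.]] [[319.5 228. ]]
```

View pics/w5.png

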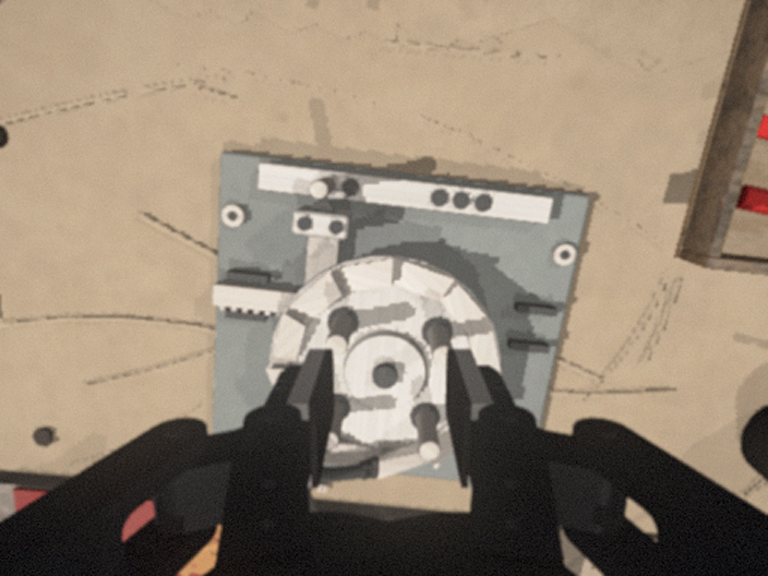

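View pics/s5.png

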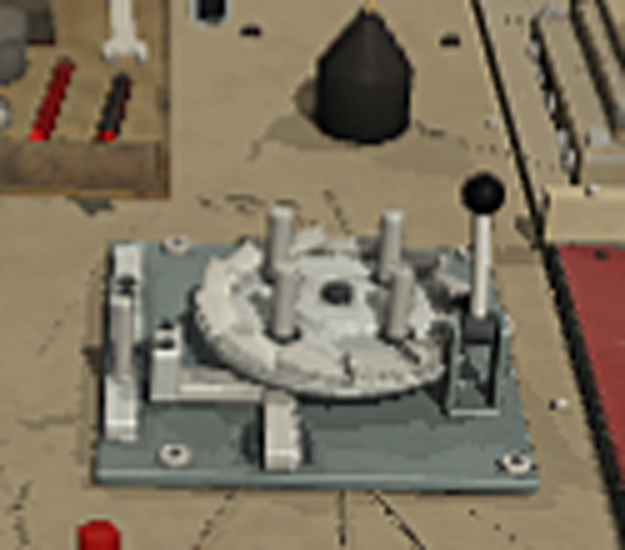

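The block is centred at about (321,225), the pin top at (320,188), and the pegs are back at the 45° layout. In the side view the ball at (483,192) sits as it did at the start, so the pawl is down. A quick numeric check follows.

```bash
python3 - <<'E'
from h import *
s,c=pickle.load(open("w.pkl","rb"));T=wristT(s,c)
w=lambda u,z:(onz(c,(u[0]/1.5,u[1]/1.5),z,T)-[588,26.3,0]).round(1)
print("blk",[w(u,59) for u in((293,211),(349,214),(291,233),(347,239))],"pin",w((320,188),72),"plugs",w((350,188),25),w((440,198),25),"hub",w((385,375),53))
d=pickle.load(open("d0.pkl","rb"))["side"]
print("ball side before",(580/6+225,172/6+160),"now",(483/5+225,192/5+150))
from station import manip
E
```

```text
blk [array([-104.6,  -67.7,   59. ]), array([-106.7,  -33.6,   59. ]), array([-91., -68.,  59.]), array([-91.2, -33.4,  59. ])] pin [-121.3  -50.8   72. ] plugs [-119.7  -36.7   25. ] [-120.    23.9   25. ] hub [-0.3  0.4 53. ]
ball side before (321.6666666666667, 188.66666666666666) now (321.6, 188.4)
```

The block centre is at y = −50.7 and the pin at −50.8, so they are level. The ball hasn't moved, so the pawl is down. I'm handing in.

```bash
python3 -c "
from station import manip;print(manip.sign_off())"
```

```text
the job is handed in; nothing more can be done
None
```

The wheel was wound three clicks and the arrow measures level with the tall pin (about 0.1 mm apart by camera, calibration good to about 2 mm); the pawl looks down in the teeth, the arm is clear, and the job is handed in, though sign-off returned no verdict.

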